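Emergency lid release of a bench centrifuge

ROBOT

A 6-joint arm with a two-finger parallel gripper is mounted at the origin on the work surface. World frame = base frame: x ahead of the robot, y to its left, z up, the work surface at z = 0. Lengths are in m, angles in rad, forces in N, time in s.
With the tool pointing down it reaches from about 0.25 to 0.775 m from the base axis. Payload 4 kg.
Tool frame: the origin (TCP) lies where the fingers leave the gripper's body, on its centre line; the fingertips stand 97 mm ahead of it and the grasp point (between the pads) lies 78 mm ahead of it; z points along the fingers, y is the line along which they close (so a half turn about z gives the same grasp; the last joint's range is limited). The gripper opens to 94 mm and grips with 3 to 60 N. Pads are 16 mm wide; open, the fingers measure 119 mm over their backs; the gripper's body (75 mm by 177 mm) begins 78 mm behind the grasp point.
Start: joints at [-1.227, 0.087, 1.371, -0, 1.684, -0.103], TCP at [0.238, -0.496, 0.303] pointing down, gripper open.
Joint ranges: [-3.1, 3.1], [-0.76, 2.03], [0.27, 2.55], [-1.08, 4.22], [0.17, 2.65], [-2.57, 2.57]. Speed limits (rad/s): [2.79, 2.79, 3.14, 3.14, 3.14, 3.14].

INTERFACE

Orientations are given as [roll, pitch, yaw] about the fixed x, y, z axes, in that order (R = Rz(yaw) Ry(pitch) Rx(roll)).
In Python, from bench import robot, eyes gives the robot as it stands. The module is installed in compiled form; this text tells all that it offers.
- The arm moves only by the tool carry_out, never from a script. Its argument "deltas" is a list of rows, each an object of numbers: "dx", "dy", "dz": the shift along the tool's x, y, z each as a share of 0.02 m, from -1 to 1; "wx", "wy", "wz": the turn, a rotation vector about the tool's x, y, z each as a share of 0.12 rad, from -1 to 1; "gripper": the closure in counts, from 0 (fully open) to 255 (shut). In form: [{"dx": .., "dy": .., "dz": .., "wx": .., "wy": .., "wz": .., "gripper": ..}, ...]. A call has 1 to 20 rows; each row shifts and turns the commanded pose from where the row before left it, along the tool's axes as they then stand; what a row does not reach is not made up. A row lasts 1/12 s, in which the tool goes at most 41.7 mm and 7.16 degrees, less where a joint would pass 70% of its speed; a pose out of reach is approached as far as the arm can. A call with a number of a shift or a turn outside -1 to 1 is refused whole. A call with a gripper value outside its range is refused whole. The fingers move at their own pace and stop on an object; the grip force is fixed at half the most. Time passes only in rows, so rows that do not move let the fingers close. It gives the time, the measured TCP pose, the force, the opening and the grip force at its end, in the units of the state.
- robot.get_obs(): the state, without advancing time (a new reading comes with each control period).
- eyes.snapshot(name): name is "side" or "top"; returns the picture (400x640x3 uint8, red, green, blue); there is no depth.
- eyes.get_calibration(name): a dict with "fovy" (degrees; the focal length in pixels is half the picture's height over the tangent of half this angle, whatever the lens; pixels are square), "cx", "cy" (the principal point, pixels), "R" (3x3) and "t" (3): a world point X has camera coordinates R X + t. Camera axes: x right, y down, z forward; pixel columns grow to the right and rows downward; lengths in m; the calibration is good to about 2 mm. A picture is of the moment at which its call begins. get_calibration takes no time and is no camera call.
- robot.close_job(): hands the job in; it is judged then, once.
The state is a dict: "time": time; "joint_positions": joint angles; "qvel": joint speeds; "joint_torque": joint torques, N m; "tool_pos": TCP position; "ee_rot": TCP orientation; "wrist_force": force on the tool from outside, world axes, zero at the start; "wrist_torque": the same for the moment, N m; "width": finger opening in m; "finger_force": force on a finger pad.
Only numpy, scipy, OpenCV 4.12 (cv2) and the standard library are available. Lean on these libraries where they do the work, as an engineer would, in place of code of your own. Each camera call takes 0.05 s, during which the arm holds its last target. There are 200 camera calls.

TASK

The power is off and the centrifuge's lid is locked. Take the red-handled release rod out of its blue stand, feed it tip first down through the slot in the centrifuge's front deck, feel along the slot for the hidden latch tab and press the tab down with the rod until the lid springs ajar. Be gentle: never push on the machine with more than 30 N, with rod or gripper; then put the rod back in its stand, fully home, let go, leaving the lid ajar and the cups, paper roll and spray bottle where they are.

Things in the scene. Friction and masses are not known exactly. Their poses are not given: they have to be found in the camera images.
- centrifuge: White bench centrifuge, fixed to the bench, 310 (x) x 280 (y) x 140 high, with a lid on top of it. Origin: under its middle, on the bench; x points from its front (control panel, nearer the robot) to its back, z up. The front 100 mm of its top is a flat deck at 140 mm height, not covered by the lid.
- slot (a point): Centre of the mouth of the service slot, level with the deck top, in a grey cover plate with a screw at each end. The slot is 10 mm wide along the machine's x and 56 mm long along its y; axes as the centrifuge's, z up. The cover is 6 mm thick; below it is a dark hollow 40 (x) x 70 (y) mm. The latch tab is somewhere in there, not measured: find it by touch.
- well_floor (a point): Centre of the hollow's floor, 69 mm straight below point slot. In the hollow is the latch tab: a black block 20 (x) x 12 (y) x 20 mm high, centred across the slot, its middle anywhere within 18 mm either way along y from the slot's centre, its flat top 21 to 35 mm below the deck. It does not give sideways. Pressed down it starts to move at about 4 N, then takes 0.5 N more per mm.
- lid (a joint): The lid's rear hinge, rad: 0 shut and latched. With the tab 6 to 8 mm down (7 to 13 N) the latch lets go and the lid springs up to about 0.2 (front edge rises 38 mm) and stays ajar; the tab strikes a hard stop after 12 mm. The lid is 190 (x) x 250 (y) x 34 mm; its front edge is 55 mm behind the slot's centre line and stays clear of a rod in the slot.
- stand_hole (a point): Centre of the mouth of the hole in the top of the rod's stand: a blue block 60 x 60 x 92 mm high, fixed to the bench, hole upright, 9 mm wide with a small chamfer, going all the way down. Axes along the block's sides, z up.
- rod_grip (a point): Centre of the red square handle (14 x 14 mm, 60 mm long) of the release rod; axes along its sides, z up along the rod from tip to handle. At the start the rod stands in the stand's hole, the handle's lower end resting on the stand's top, so this point is 30 mm above point stand_hole. The rod weighs about 60 g.
- rod_tip (a point): Lower tip of the release rod's steel shaft: shaft 6 mm in diameter, round-ended, 85 mm long below the handle. This point is 115 mm below rod_grip along the rod.
- cups: Stack of light-blue cups, loose, 76 mm in diameter at the top, 104 mm high; origin under its middle. Leave alone.
- roll: Paper towel roll standing upright, loose, 116 mm in diameter, 160 mm high; origin under its middle. Leave alone.
- spray: White spray bottle with a green collar, loose, 76 mm in diameter, 185 mm high; origin under its middle. Leave alone.

How it is judged:
On the way, in this order (a step that is already met when the one before it is completed fails the run):
1. the rod's tip is more than 12 mm down inside the slot, the lid still shut (x of rod_tip in the frame of slot between -0.02 and 0.02 m and y of rod_tip in the frame of slot between -0.035 and 0.035 m and z of rod_tip in the frame of slot below -0.012 m and value of joint lid below 0.02 rad), for 0.1 s.
2. the lid springs up past 0.08 rad while the rod is in the slot (x of rod_tip in the frame of slot between -0.02 and 0.02 m and y of rod_tip in the frame of slot between -0.035 and 0.035 m and z of rod_tip in the frame of slot below -0.012 m and value of joint lid above 0.08 rad), for 0.03 s.
At the end, for the whole second after the job is handed in: The lid is ajar (joint between 0.12 and 0.45 rad); the rod stands tip down in the stand's hole, its handle within 4 mm of resting on the stand's top, within 12 mm of the hole's axis and tilted less than 0.12 rad, and is let go (value of joint lid between 0.12 and 0.45 rad and horizontal distance between rod_grip and stand_hole below 0.012 m and z of rod_grip in the frame of stand_hole below 0.034 m and z of rod_tip in the frame of stand_hole below -0.07 m and angle between rod_grip's own z axis and vertical below 0.12 rad and contact force between rod and the fingers below 0.1 N); the robot touches nothing.
It fails at once if the rod presses on the centrifuge, its tab or lid with more than 30 N (contact force between rod and centrifuge above 30 N or contact force between rod and tab above 30 N).
It fails at once if the gripper or arm presses on the centrifuge or lid with more than 30 N (contact force between any of the arm, the fingers and centrifuge above 30 N).
It fails at once if the cups, paper roll or spray bottle are shifted by more than 30 mm or knocked over ((distance of cups from where it was at the start of the episode above 0.03 m or angle between cups's own z axis and vertical above 0.5 rad) or (distance of roll from where it was at the start of the episode above 0.03 m or angle between roll's own z axis and vertical above 0.5 rad) or (distance of spray from where it was at the start of the episode above 0.03 m or angle between spray's own z axis and vertical above 0.5 rad)).
It also fails if it takes over 61 s, if anything falls off the work surface, if the arm or the gripper's body presses on something with over 40 N, if the wrist force passes 120 N, or if a joint passes its speed limit or range.

## Working session

There is one attempt and no reset: what is moved stays moved. The work goes in short steps, Python scripts to look and compute and a tool call to move; the robot and the scene stay as the last step left them, time stands still between calls to the robot, and variables do not carry over. Pictures are saved under pics/ and viewed, at most 10 in all, crops included, and the job is handed in when it is done.

Besides the shell and the picture viewer there is one more tool, called after ">>>" in YAML: its name, and indented under it one key for each argument. carry_out: Moves the arm, as the interface text tells. Shift numbers are shares of 0.02 m and turn numbers shares of 0.12 rad, none past 1 either way. Its arguments: {"type":"object","properties":{"deltas":{"type":"array","items":{"type":"object","properties":{"dx":{"type":"number"},"dy":{"type":"number"},"dz":{"type":"number"},"wx":{"type":"number"},"wy":{"type":"number"},"wz":{"type":"number"},"gripper":{"type":"number"}}}}},"required":["deltas"]}

```bash
mkdir -p pics; python3 - <<'E'
from bench import robot, eyes
import cv2
for n in ("side","top"):
    im=eyes.snapshot(n); cv2.imwrite(f"pics/{n}0.png",im[:,:,::-1])
    c=eyes.get_calibration(n); print(n,c)
o=robot.get_obs(); print({k:o[k] for k in("time","tool_pos","ee_rot","wrist_force","width")})
E
```

```text
side {'fovy': 53.72519436816535, 'cx': 323.94813374196895, 'cy': 203.7443161834617, 'R': array([[-0.95705704, -0.2897572 ,  0.00908722],
       [-0.20952194,  0.66969911, -0.71246309],
       [ 0.20035561, -0.68377179, -0.70165074]]), 't': array([0.54782077, 0.21958212, 0.93740512])}
top {'fovy': 57.710277106113516, 'cx': 315.1290653972796, 'cy': 198.5210848955045, 'R': array([[ 0.1501858 , -0.98865531, -0.00221512],
       [-0.9651823 , -0.14613394, -0.21695162],
       [ 0.21416667,  0.03472105, -0.97617984]]), 't': array([-0.07756606,  0.58243992,  0.82127773])}
{'time': 0.1, 'tool_pos': array([ 0.23755352, -0.49572689,  0.30165868]), 'ee_rot': array([-3.13970235e+00, -2.12322568e-04,  4.46823235e-01]), 'wrist_force': array([-0.82331028, -0.35857588, -0.46507174]), 'width': 0.09373228603438669}
```

View pics/side0.png

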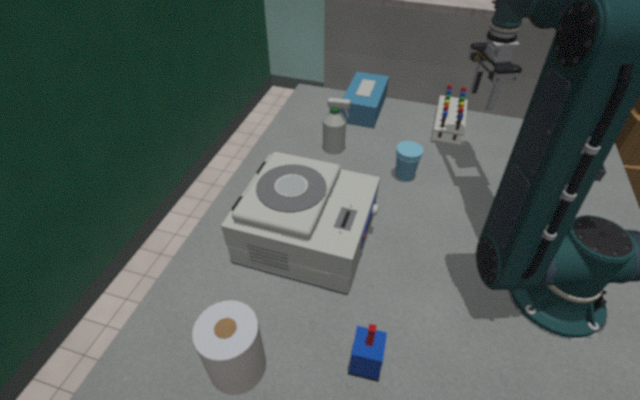

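View pics/top0.png

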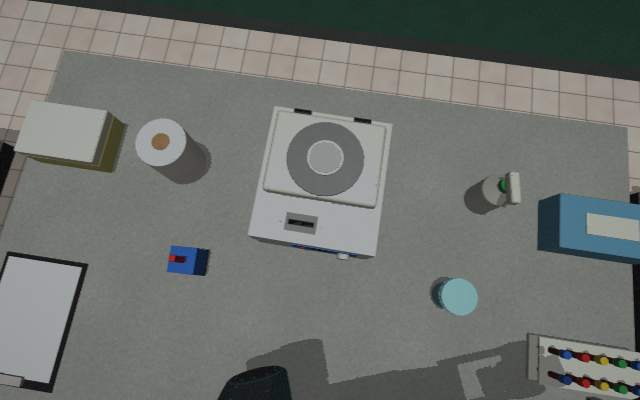

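The side view shows the red handle at (372,335) on the blue stand and the slot at (346,218). In the top view the handle is at (178,259), the slot at (301,223), the roll at (160,142), the cups at (459,296) and the spray at (497,190). Next I'll measure these.

```bash
cat > h.py <<'E'
import numpy as np, cv2
from bench import robot, eyes
C={n:eyes.get_calibration(n) for n in("side","top")}
def ray(n,p):
    c=C[n]; f=200/np.tan(np.radians(c["fovy"])/2)
    d=np.array([(p[0]-c["cx"])/f,(p[1]-c["cy"])/f,1.]); R=c["R"]
    return -R.T@c["t"], R.T@d
def plane(n,p,z):
    o,d=ray(n,p); return o+d*(z-o[2])/d[2]
def proj(n,X):
    c=C[n]; f=200/np.tan(np.radians(c["fovy"])/2); q=c["R"]@np.asarray(X,float)+c["t"]
    return q[:2]/q[2]*f+[c["cx"],c["cy"]]
def tri(ps,pt):
    A=[];b=[]
    for n,p in(("side",ps),("top",pt)):
        o,d=ray(n,p); d/=np.linalg.norm(d); P=np.eye(3)-np.outer(d,d); A.append(P); b.append(P@o)
    x=np.linalg.lstsq(np.vstack(A),np.hstack(b),rcond=None)[0]
    return x, np.linalg.norm(np.vstack(A)@x-np.hstack(b))
def blob(m,roi):
    x0,y0,x1,y1=roi; k=np.zeros(m.shape,np.uint8); k[y0:y1,x0:x1]=1
    k&=m.astype(np.uint8); n,l,s,c=cv2.connectedComponentsWithStats(k)
    i=1+np.argmax(s[1:,4]); pts=np.argwhere(l==i)[:,::-1].astype(np.float32)
    return c[i],s[i],pts
E
python3 - <<'E'
from h import *
np.set_printoptions(precision=4,suppress=True)
S=cv2.imread("pics/side0.png").astype(int);T=cv2.imread("pics/top0.png").astype(int)
def red(I): return (I[...,2]>110)&(I[...,1]<70)&(I[...,0]<80)
rs=blob(red(S),(350,310,390,360));rt=blob(red(T),(160,240,215,280))
print("red",rs[:2],rt[:2],tri(rs[0],rt[0]))
def dark(I): return I.max(2)<75
ss=blob(dark(S),(330,200,365,235));st=blob(dark(T),(283,210,320,236))
print("slot",ss[:2],st[:2],tri(ss[0],st[0]))
for n,b in(("side",ss),("top",st)):
    P=np.array([plane(n,p,.14)for p in b[2]]);print(n,P.mean(0));r=cv2.minAreaRect((P[:,:2]*1000).astype(np.float32));print(r)
# crops enlarged
a=cv2.resize(T[235:285,155:220].astype(np.uint8),None,fx=6,fy=6,interpolation=cv2.INTER_CUBIC)
b=cv2.resize(S[315:385,340:395].astype(np.uint8),None,fx=6,fy=6,interpolation=cv2.INTER_CUBIC)
c=cv2.resize(T[200:245,270:335].astype(np.uint8),None,fx=6,fy=6,interpolation=cv2.INTER_CUBIC)
o=np.zeros((580,760,3),np.uint8);o[:300,:390]=a;o[:420,400:730]=b;o[305:575,:390]=c
cv2.imwrite("pics/crop0.png",o)
for p in((160,142),):print("roll",plane("top",p,.16))
print("cups",plane("top",(459,296),.104),"spray",plane("top",(503,188),.15))
E
```

```text
red (array([372.0476, 327.9286]), array([369, 325,   7,   7,  42], dtype=int32)) (array([171.5429, 257.7714]), array([169, 255,   6,   7,  35], dtype=int32)) (array([0.3955, 0.2897, 0.1491]), np.float64(0.0003613525765456704))
slot (array([345.2037, 218.8889]), array([341, 212,   9,  15,  54], dtype=int32)) (array([300.5227, 222.8788]), array([288, 219,  26,   9, 132], dtype=int32)) (array([0.5123, 0.0315, 0.1375]), np.float64(1.014551447699749e-05))
side [0.5118 0.0336 0.14  ]
((511.9270935058594, 33.483341217041016), (48.25096130371094, 7.940946578979492), 87.83383178710938)
top [0.5119 0.0314 0.14  ]
((511.90411376953125, 31.621219635009766), (56.69166564941406, 11.130184173583984), 89.56244659423828)
roll [0.6428 0.3714 0.16  ]
cups [ 0.4094 -0.3355  0.104 ] spray [ 0.6542 -0.3988  0.15  ]
```

View pics/crop0.png

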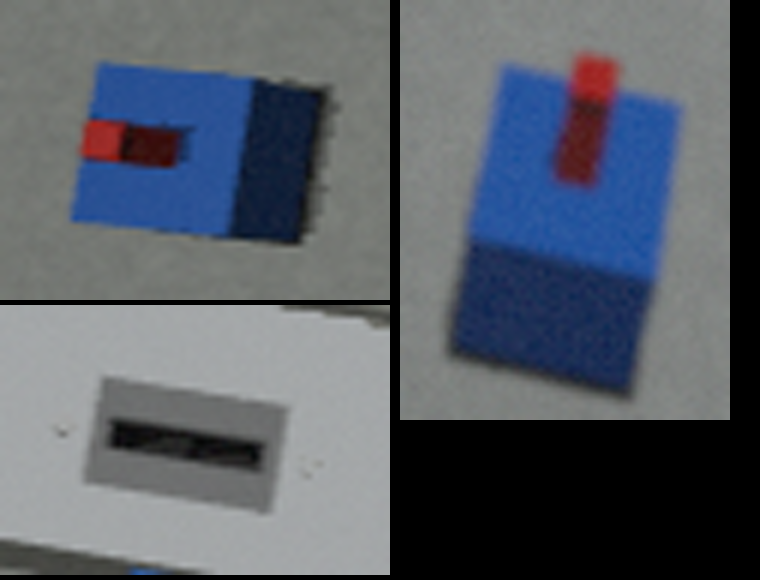

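The crop shows the stand's top-face corners, the red top face with its darker side, and the cover plate with its slot. I'll cast their corners onto the known planes.

```bash
python3 - <<'E'
from h import *
np.set_printoptions(precision=4,suppress=True)
def cor(n,pts,off,base,z,l):
    P=np.array([plane(n,((x-base[0]+.5)/6-.5+off[0],(y-base[1]+.5)/6-.5+off[1]),z)[:2]for x,y in pts])
    e=np.roll(P,-1,0)-P
    print(l,"c",P.mean(0),"len",np.linalg.norm(e,axis=1),"ang",(np.degrees(np.arctan2(e[:,1],e[:,0]))))
cor("top",[(98,64),(255,80),(230,238),(70,220)],(155,235),(0,0),.092,"stand top")
cor("side",[(502,63),(681,104),(653,280),(469,240)],(340,315),(400,0),.092,"stand side")
cor("top",[(85,121),(124,123),(120,163),(81,158)],(155,235),(0,0),.152,"red top")
cor("side",[(577,53),(620,60),(612,103),(570,97)],(340,315),(400,0),.152,"red side")
cor("top",[(102,377),(288,405),(268,513),(84,482)],(270,200),(0,305),.14,"plate")
cor("top",[(110,421),(263,443),(260,470),(108,446)],(270,200),(0,305),.14,"slot")
T=cv2.imread("pics/top0.png").astype(int);S=cv2.imread("pics/side0.png").astype(int)
for n,I,roi in(("top",T,(270,205,335,245)),("side",S,(325,195,370,240))):
    m=(abs(I.max(2)-I.min(2))<20)&(I.max(2)<140)
    b=blob(m,roi);P=np.array([plane(n,p,.14)for p in b[2]]);print(n,"plate mask",b[1],cv2.minAreaRect((P[:,:2]*1000).astype(np.float32)),P.mean(0))
E
```

```text
stand top c [0.3952 0.2883] len [0.0608 0.0593 0.0612 0.0588] ang [ -87.1141 -176.4277   92.4053    3.2613]
stand side c [0.3957 0.2901] len [0.0591 0.06   0.0574 0.0614] ang [-177.0506   92.2036    4.3606  -86.134 ]
red top c [0.3951 0.2881] len [0.0139 0.0139 0.014  0.0129] ang [ -84.2624 -172.3595   91.5067    7.395 ]
red side c [0.3953 0.2906] len [0.013  0.0144 0.0125 0.0147] ang [-173.0735   91.9753    8.2891  -85.9692]
plate c [0.5122 0.0315] len [0.0692 0.0404 0.0679 0.0393] ang [-90.0594 178.2     89.0372   0.014 ]
slot c [0.5118 0.0315] len [0.0566 0.01   0.0562 0.0093] ang [ -89.6395 -177.5855   89.5897    5.0433]
top plate mask [284 212  34  23 578] ((512.3165893554688, 31.694965362548828), (69.8643569946289, 39.9296760559082), 89.13814544677734) [0.5121 0.0314 0.14  ]
side plate mask [334 208  23  23 345] ((511.9593200683594, 31.787321090698242), (67.62206268310547, 38.50382995605469), 89.44078063964844) [0.5122 0.0328 0.14  ]
```

>>> carry_out:
  deltas:
    - {"wz": 1}
    - {"wz": 1}
    - {"wz": 1}
    - {"wz": 0.31}
    - {"dy": -1, "dx": 0.25}
    - {"dy": -1, "dx": 0.25}
    - {"dy": -1, "dx": 0.25}
    - {"dy": -1, "dx": 0.25}
    - {"dy": -1, "dx": 0.25}
    - {"dy": -1, "dx": 0.25}
    - {"dy": -1, "dx": 0.25}
    - {"dy": -1, "dx": 0.25}
    - {"dy": -1, "dx": 0.25}
    - {"dy": -1, "dx": 0.25}
    - {"dy": -1, "dx": 0.25}
    - {"dy": -1, "dx": 0.25}
    - {"dy": -1, "dx": 0.25}
    - {"dy": -1, "dx": 0.25}
    - {"dy": -1, "dx": 0.25}
    - {"dy": -1, "dx": 0.25}

```text
invalid input
```

>>> carry_out:
  deltas:
    - {"dy": -1, "dx": 0.25}
    - {"dy": -1, "dx": 0.25}
    - {"dy": -1, "dx": 0.25}
    - {"dy": -1, "dx": 0.25}
    - {"dy": -1, "dx": 0.25}
    - {"dy": -1, "dx": 0.25}
    - {"dy": -1, "dx": 0.25}
    - {"dy": -1, "dx": 0.25}
    - {"dy": -1, "dx": 0.25}
    - {"dy": -1, "dx": 0.25}
    - {"dy": -1, "dx": 0.25}
    - {"dy": -1, "dx": 0.25}
    - {"dy": -1, "dx": 0.25}
    - {"dy": -1, "dx": 0.25}
    - {"dy": -1, "dx": 0.25}
    - {"dy": -1, "dx": 0.25}
    - {"dy": -1, "dx": 0.25}
    - {"dy": -1, "dx": 0.25}
    - {}
    - {}

```text
invalid input
```

>>> carry_out:
  deltas:
    - {"dx": 0, "dy": 0, "dz": 0, "wx": 0, "wy": 0, "wz": 1, "gripper": 0}
    - {"dx": 0, "dy": 0, "dz": 0, "wx": 0, "wy": 0, "wz": 1, "gripper": 0}
    - {"dx": 0, "dy": 0, "dz": 0, "wx": 0, "wy": 0, "wz": 1, "gripper": 0}
    - {"dx": 0, "dy": 0, "dz": 0, "wx": 0, "wy": 0, "wz": 0.31, "gripper": 0}
    - {"dx": 0.25, "dy": -1, "dz": 0, "wx": 0, "wy": 0, "wz": 0, "gripper": 0}
    - {"dx": 0.25, "dy": -1, "dz": 0, "wx": 0, "wy": 0, "wz": 0, "gripper": 0}
    - {"dx": 0.25, "dy": -1, "dz": 0, "wx": 0, "wy": 0, "wz": 0, "gripper": 0}
    - {"dx": 0.25, "dy": -1, "dz": 0, "wx": 0, "wy": 0, "wz": 0, "gripper": 0}
    - {"dx": 0.25, "dy": -1, "dz": 0, "wx": 0, "wy": 0, "wz": 0, "gripper": 0}
    - {"dx": 0.25, "dy": -1, "dz": 0, "wx": 0, "wy": 0, "wz": 0, "gripper": 0}
    - {"dx": 0.25, "dy": -1, "dz": 0, "wx": 0, "wy": 0, "wz": 0, "gripper": 0}
    - {"dx": 0.25, "dy": -1, "dz": 0, "wx": 0, "wy": 0, "wz": 0, "gripper": 0}
    - {"dx": 0.25, "dy": -1, "dz": 0, "wx": 0, "wy": 0, "wz": 0, "gripper": 0}
    - {"dx": 0.25, "dy": -1, "dz": 0, "wx": 0, "wy": 0, "wz": 0, "gripper": 0}

```text
time: 1.27
tool_pos: [0.2776, -0.2926, 0.3021]
ee_rot: [-3.141, 0.0, 0.049]
wrist_force: [-0.1, -0.0, 0.3]
width: 0.0941
finger_force: 0.0
```

>>> carry_out:
  deltas:
    - {"dx": 0.25, "dy": -1, "dz": 0, "wx": 0, "wy": 0, "wz": 0, "gripper": 0}
    - {"dx": 0.25, "dy": -1, "dz": 0, "wx": 0, "wy": 0, "wz": 0, "gripper": 0}
    - {"dx": 0.25, "dy": -1, "dz": 0, "wx": 0, "wy": 0, "wz": 0, "gripper": 0}
    - {"dx": 0.25, "dy": -1, "dz": 0, "wx": 0, "wy": 0, "wz": 0, "gripper": 0}
    - {"dx": 0.25, "dy": -1, "dz": 0, "wx": 0, "wy": 0, "wz": 0, "gripper": 0}
    - {"dx": 0.25, "dy": -1, "dz": 0, "wx": 0, "wy": 0, "wz": 0, "gripper": 0}
    - {"dx": 0.25, "dy": -1, "dz": 0, "wx": 0, "wy": 0, "wz": 0, "gripper": 0}
    - {"dx": 0.25, "dy": -1, "dz": 0, "wx": 0, "wy": 0, "wz": 0, "gripper": 0}
    - {"dx": 0.25, "dy": -1, "dz": 0, "wx": 0, "wy": 0, "wz": 0, "gripper": 0}
    - {"dx": 0.25, "dy": -1, "dz": 0, "wx": 0, "wy": 0, "wz": 0, "gripper": 0}
    - {"dx": 0.25, "dy": -1, "dz": 0, "wx": 0, "wy": 0, "wz": 0, "gripper": 0}
    - {"dx": 0.25, "dy": -1, "dz": 0, "wx": 0, "wy": 0, "wz": 0, "gripper": 0}
    - {"dx": 0.25, "dy": -1, "dz": 0, "wx": 0, "wy": 0, "wz": 0, "gripper": 0}
    - {"dx": 0.25, "dy": -1, "dz": 0, "wx": 0, "wy": 0, "wz": 0, "gripper": 0}
    - {"dx": 0.25, "dy": -1, "dz": 0, "wx": 0, "wy": 0, "wz": 0, "gripper": 0}
    - {"dx": 0.25, "dy": -1, "dz": 0, "wx": 0, "wy": 0, "wz": 0, "gripper": 0}
    - {"dx": 0.25, "dy": -1, "dz": 0, "wx": 0, "wy": 0, "wz": 0, "gripper": 0}
    - {"dx": 0.25, "dy": -1, "dz": 0, "wx": 0, "wy": 0, "wz": 0, "gripper": 0}

```text
time: 2.77
tool_pos: [0.3495, 0.0713, 0.3022]
ee_rot: [3.141, 0.001, 0.05]
wrist_force: [0.8, -0.1, -0.5]
width: 0.0941
finger_force: 0.0
```

>>> carry_out:
  deltas:
    - {"dx": 0.26, "dy": -1, "dz": 0, "wx": 0, "wy": 0, "wz": 0, "gripper": 0}
    - {"dx": 0.26, "dy": -1, "dz": 0, "wx": 0, "wy": 0, "wz": 0, "gripper": 0}
    - {"dx": 0.26, "dy": -1, "dz": 0, "wx": 0, "wy": 0, "wz": 0, "gripper": 0}
    - {"dx": 0.26, "dy": -1, "dz": 0, "wx": 0, "wy": 0, "wz": 0, "gripper": 0}
    - {"dx": 0.26, "dy": -1, "dz": 0, "wx": 0, "wy": 0, "wz": 0, "gripper": 0}
    - {"dx": 0.26, "dy": -1, "dz": 0, "wx": 0, "wy": 0, "wz": 0, "gripper": 0}
    - {"dx": 0.26, "dy": -1, "dz": 0, "wx": 0, "wy": 0, "wz": 0, "gripper": 0}
    - {"dx": 0.26, "dy": -1, "dz": 0, "wx": 0, "wy": 0, "wz": 0, "gripper": 0}
    - {"dx": 0.26, "dy": -1, "dz": 0, "wx": 0, "wy": 0, "wz": 0, "gripper": 0}
    - {"dx": 0.26, "dy": -1, "dz": 0, "wx": 0, "wy": 0, "wz": 0, "gripper": 0}
    - {"dx": 0.3, "dy": -0.75, "dz": 0, "wx": 0, "wy": 0, "wz": 0, "gripper": 0}
    - {"dx": 0, "dy": 0, "dz": 0, "wx": 0, "wy": 0, "wz": 0, "gripper": 0}
    - {"dx": 0, "dy": 0, "dz": 0, "wx": 0, "wy": 0, "wz": 0, "gripper": 0}

```text
time: 3.85
tool_pos: [0.3967, 0.288, 0.3018]
ee_rot: [3.14, 0.002, 0.051]
wrist_force: [0.3, -0.2, -0.3]
width: 0.0941
finger_force: 0.0
```

>>> carry_out:
  deltas:
    - {"dx": -0.06, "dy": -0.05, "dz": 0.9, "wx": 0, "wy": 0, "wz": 0, "gripper": 0}
    - {"dx": 0, "dy": 0, "dz": 1, "wx": 0, "wy": 0, "wz": 0, "gripper": 0}
    - {"dx": 0, "dy": 0, "dz": 1, "wx": 0, "wy": 0, "wz": 0, "gripper": 0}
    - {"dx": 0, "dy": 0, "dz": 1, "wx": 0, "wy": 0, "wz": 0, "gripper": 0}
    - {"dx": 0, "dy": 0, "dz": 1, "wx": 0, "wy": 0, "wz": 0, "gripper": 0}
    - {"dx": 0, "dy": 0, "dz": 0, "wx": 0, "wy": 0, "wz": 0, "gripper": 120}
    - {"dx": 0, "dy": 0, "dz": 0, "wx": 0, "wy": 0, "wz": 0, "gripper": 170}

```text
time: 4.43
tool_pos: [0.395, 0.2876, 0.2038]
ee_rot: [3.14, 0.003, 0.049]
wrist_force: [1.1, -0.3, 0.3]
width: 0.0839
finger_force: 0.0
```

```bash
python3 - <<'E'
from h import *
o=[]
for n,(x,y) in(("side",(372,328)),("top",(175,258))):
    im=eyes.snapshot(n)[:,:,::-1]; p=im[max(0,y-50):y+50,max(0,x-50):x+50]
    o.append(cv2.resize(p,(390,390),interpolation=cv2.INTER_CUBIC))
cv2.imwrite("pics/g.png",np.hstack(o)); q=robot.get_obs();print(q["tool_pos"],q["width"],q["finger_force"],q["wrist_force"])
E
```

```text
[0.39625365 0.28854696 0.20616712] 0.0760130886546896 0.0 [0.0282974  0.42031995 0.44281703]
```

View pics/g.png

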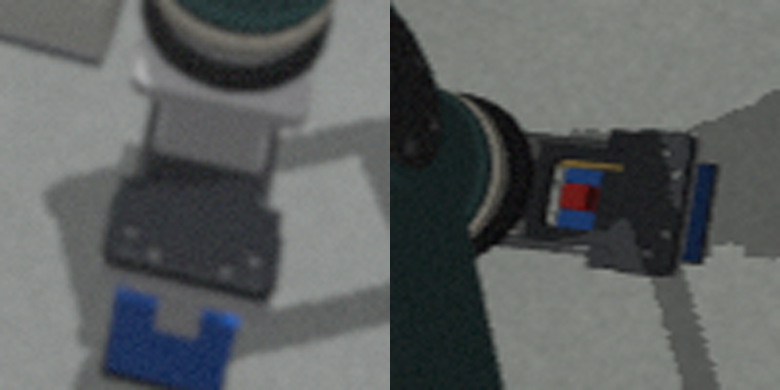

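The handle sits between the open fingers, seen red in the top crop around (575,195). Closing now.

>>> carry_out:
  deltas:
    - {"dx": 0, "dy": 0, "dz": 0, "wx": 0, "wy": 0, "wz": 0, "gripper": 210}
    - {"dx": 0, "dy": 0, "dz": 0, "wx": 0, "wy": 0, "wz": 0, "gripper": 255}
    - {"dx": 0, "dy": 0, "dz": 0, "wx": 0, "wy": 0, "wz": 0, "gripper": 255}
    - {"dx": 0, "dy": 0, "dz": 0, "wx": 0, "wy": 0, "wz": 0, "gripper": 255}
    - {"dx": 0, "dy": 0, "dz": 0, "wx": 0, "wy": 0, "wz": 0, "gripper": 255}
    - {"dx": 0, "dy": 0, "dz": 0, "wx": 0, "wy": 0, "wz": 0, "gripper": 255}
    - {"dx": 0, "dy": 0, "dz": 0, "wx": 0, "wy": 0, "wz": 0, "gripper": 255}
    - {"dx": 0, "dy": 0, "dz": 0, "wx": 0, "wy": 0, "wz": 0, "gripper": 255}

```text
time: 5.2
tool_pos: [0.3957, 0.2888, 0.2046]
ee_rot: [3.141, 0.0, 0.05]
wrist_force: [0.1, -0.0, 0.9]
width: 0.0228
finger_force: 0.0
```

>>> carry_out:
  deltas:
    - {"dx": 0, "dy": 0, "dz": 0, "wx": 0, "wy": 0, "wz": 0, "gripper": 255}
    - {"dx": 0, "dy": 0, "dz": 0, "wx": 0, "wy": 0, "wz": 0, "gripper": 255}
    - {"dx": 0, "dy": 0, "dz": 0, "wx": 0, "wy": 0, "wz": 0, "gripper": 255}
    - {"dx": 0, "dy": 0, "dz": 0, "wx": 0, "wy": 0, "wz": 0, "gripper": 255}

```text
time: 5.53
tool_pos: [0.3957, 0.2888, 0.2046]
ee_rot: [-3.142, 0.0, 0.05]
wrist_force: [1.3, 0.2, -0.2]
width: 0.0135
finger_force: 30.0
```

```bash
python3 -c "
from bench import robot
q=robot.get_obs();print(q['tool_pos'],q['width'],q['finger_force'],q['wrist_force'],q['wrist_torque'],q['joint_positions'])"
```

```text
[0.39572474 0.28882528 0.2046099 ] 0.013540997838945228 29.999996423721313 [ 1.31897292  0.20650309 -0.18401499] [0.05086506 0.03556376 0.01707143] [ 5.14665527e-01 -5.76452691e-03  1.66315350e+00  6.76750444e-05
  1.48418844e+00  2.03585894e+00]
```

>>> carry_out:
  deltas:
    - {"dx": 0, "dy": 0, "dz": -0.3, "wx": 0, "wy": 0, "wz": 0, "gripper": 255}
    - {"dx": 0, "dy": 0, "dz": -0.7, "wx": 0, "wy": 0, "wz": 0, "gripper": 255}
    - {"dx": 0, "dy": 0, "dz": -1, "wx": 0, "wy": 0, "wz": 0, "gripper": 255}
    - {"dx": 0, "dy": 0, "dz": -1, "wx": 0, "wy": 0, "wz": 0, "gripper": 255}
    - {"dx": 0, "dy": 0, "dz": -1, "wx": 0, "wy": 0, "wz": 0, "gripper": 255}
    - {"dx": 0, "dy": 0, "dz": -1, "wx": 0, "wy": 0, "wz": 0, "gripper": 255}
    - {"dx": 0, "dy": 0, "dz": -1, "wx": 0, "wy": 0, "wz": 0, "gripper": 255}
    - {"dx": 0, "dy": 0, "dz": -1, "wx": 0, "wy": 0, "wz": 0, "gripper": 255}
    - {"dx": 0, "dy": 0, "dz": -1, "wx": 0, "wy": 0, "wz": 0, "gripper": 255}

```text
time: 6.28
tool_pos: [0.3955, 0.2886, 0.366]
ee_rot: [3.141, -0.0, 0.049]
wrist_force: [0.3, -0.2, -1.3]
width: 0.0141
finger_force: 30.0
```

>>> carry_out:
  deltas:
    - {"dx": 0, "dy": 0, "dz": 0, "wx": 0, "wy": 0, "wz": 0.46, "gripper": 255}
    - {"dx": 0.45, "dy": 0.98, "dz": 0, "wx": 0, "wy": 0, "wz": 0, "gripper": 255}
    - {"dx": 0.45, "dy": 0.98, "dz": 0, "wx": 0, "wy": 0, "wz": 0, "gripper": 255}
    - {"dx": 0.45, "dy": 0.98, "dz": 0, "wx": 0, "wy": 0, "wz": 0, "gripper": 255}
    - {"dx": 0.45, "dy": 0.98, "dz": 0, "wx": 0, "wy": 0, "wz": 0, "gripper": 255}
    - {"dx": 0.45, "dy": 0.98, "dz": 0, "wx": 0, "wy": 0, "wz": 0, "gripper": 255}
    - {"dx": 0.45, "dy": 0.98, "dz": 0, "wx": 0, "wy": 0, "wz": 0, "gripper": 255}
    - {"dx": 0.45, "dy": 0.98, "dz": 0, "wx": 0, "wy": 0, "wz": 0, "gripper": 255}
    - {"dx": 0.45, "dy": 0.98, "dz": 0, "wx": 0, "wy": 0, "wz": 0, "gripper": 255}
    - {"dx": 0.45, "dy": 0.98, "dz": 0, "wx": 0, "wy": 0, "wz": 0, "gripper": 255}
    - {"dx": 0.45, "dy": 0.98, "dz": 0, "wx": 0, "wy": 0, "wz": 0, "gripper": 255}
    - {"dx": 0.45, "dy": 0.98, "dz": 0, "wx": 0, "wy": 0, "wz": 0, "gripper": 255}
    - {"dx": 0.45, "dy": 0.98, "dz": 0, "wx": 0, "wy": 0, "wz": 0, "gripper": 255}
    - {"dx": 0.45, "dy": 1, "dz": 0, "wx": 0, "wy": 0, "wz": 0, "gripper": 255}
    - {"dx": 0, "dy": 0, "dz": 0, "wx": 0, "wy": 0, "wz": 0, "gripper": 255}
    - {"dx": 0, "dy": 0, "dz": 0, "wx": 0, "wy": 0, "wz": 0, "gripper": 255}
    - {"dx": 0, "dy": 0, "dz": 0, "wx": 0, "wy": 0, "wz": 0, "gripper": 255}

```text
time: 7.7
tool_pos: [0.511, 0.0333, 0.3648]
ee_rot: [-3.141, 0.0, -0.005]
wrist_force: [-0.2, 0.4, -1.9]
width: 0.0137
finger_force: 30.0
```

```bash
python3 - <<'E'
from h import *
o=[]
for n in("side","top"):
    im=eyes.snapshot(n)[:,:,::-1]; cv2.imwrite(f"pics/{n}1.png",im); x,y=proj(n,(.512,.032,.16)).astype(int); print(n,x,y); p=im[y-45:y+45,x-45:x+45]
    o.append(cv2.resize(p,(400,400),interpolation=cv2.INTER_CUBIC))
cv2.imwrite("pics/h1.png",np.hstack(o)); q=robot.get_obs();print(q["tool_pos"],q["ee_rot"],q["width"],q["finger_force"],q["wrist_force"])
E
```

```text
side 345 212
top 299 221
[0.51091624 0.03382551 0.36492832] [-3.14136361e+00 -1.22714858e-04 -4.30366829e-03] 0.013962663713143236 29.99987483024597 [ 0.34690725 -0.91270378 -0.7875482 ]
```

View pics/h1.png

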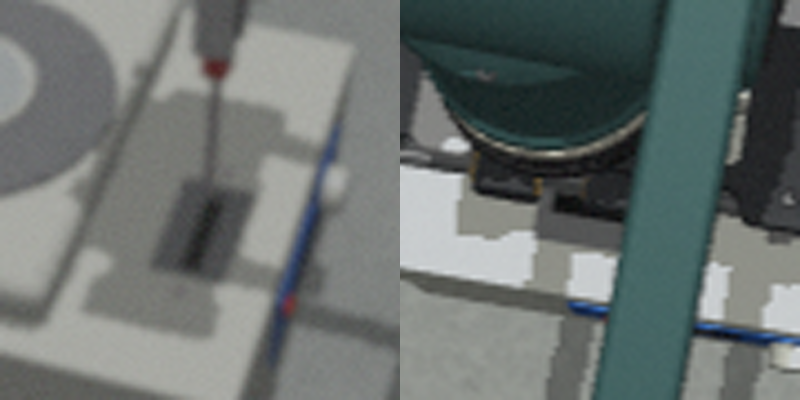

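The side crop shows the rod hanging over the slot's plate, with its tip near crop pixel (211,190). I'll measure the shaft's offset to sub-pixel.

```bash
python3 - <<'E'
from h import *
S=cv2.imread("pics/side1.png").astype(float).mean(2)
t=np.array([.5111,.0336])
for z in np.arange(.172,.25,.006):
    u,v=proj("side",(*t,z)); r=int(round(v)); row=S[r-1:r+2].mean(0); c0=int(round(u)); seg=row[c0-6:c0+7]
    bg=np.median(seg); w=np.clip(bg-4-seg,0,None); w[abs(np.arange(13)-np.argmin(seg))>2]=0
    print(round(z,3),round(u,2),round(v,1),"meas",round((w*np.arange(c0-6,c0+7)).sum()/max(w.sum(),1e-6),2),int(w.max()))
print(proj("side",(.512,.032,.14)),proj("side",(.513,.032,.14)),proj("side",(.512,.033,.14)))
E
```

```text
0.172 346.2 209.2 meas 0.0 0
0.178 346.33 207.4 meas 346.08 10
0.184 346.46 205.5 meas 346.68 19
0.19 346.59 203.6 meas 346.81 21
0.196 346.72 201.7 meas 346.98 24
0.202 346.86 199.7 meas 347.12 25
0.208 346.99 197.8 meas 347.32 25
0.214 347.13 195.8 meas 347.43 25
0.22 347.27 193.8 meas 347.51 25
0.226 347.41 191.8 meas 347.56 25
0.232 347.55 189.7 meas 347.64 29
0.238 347.69 187.7 meas 347.92 33
0.244 347.83 185.6 meas 348.1 53
0.25 347.98 183.5 meas 348.14 60
[345.32821877 218.3357001 ] [344.91283195 218.24260414] [345.21965111 218.63423926]
```

>>> carry_out:
  deltas:
    - {"dx": 0.07, "dy": 0.08, "dz": 0.5, "wx": 0, "wy": 0, "wz": 0, "gripper": 255}
    - {"dx": 0, "dy": 0, "dz": 0.4, "wx": 0, "wy": 0, "wz": 0, "gripper": 255}
    - {"dx": 0, "dy": 0, "dz": 0.2, "wx": 0, "wy": 0, "wz": 0, "gripper": 255}
    - {"dx": 0, "dy": 0, "dz": 0, "wx": 0, "wy": 0, "wz": 0, "gripper": 255}

```text
time: 8.13
tool_pos: [0.512, 0.0317, 0.3404]
ee_rot: [-3.141, 0.004, -0.005]
wrist_force: [0.1, 0.1, -1.1]
width: 0.014
finger_force: 30.0
```

>>> carry_out:
  deltas:
    - {"dx": 0, "dy": 0, "dz": 0.08, "wx": 0, "wy": 0, "wz": 0, "gripper": 255}
    - {"dx": 0, "dy": 0, "dz": 0.08, "wx": 0, "wy": 0, "wz": 0, "gripper": 255}
    - {"dx": 0, "dy": 0, "dz": 0.08, "wx": 0, "wy": 0, "wz": 0, "gripper": 255}

```text
time: 8.38
tool_pos: [0.5128, 0.0314, 0.3381]
ee_rot: [3.141, -0.001, -0.006]
wrist_force: [0.0, 0.4, -0.8]
width: 0.0141
finger_force: 30.0
```

>>> carry_out:
  deltas:
    - {"dx": 0, "dy": 0, "dz": 0.06, "wx": 0, "wy": 0, "wz": 0, "gripper": 255}
    - {"dx": 0, "dy": 0, "dz": 0.06, "wx": 0, "wy": 0, "wz": 0, "gripper": 255}

```text
time: 8.55
tool_pos: [0.5127, 0.0313, 0.3356]
ee_rot: [3.142, -0.0, -0.006]
wrist_force: [0.1, -0.1, -1.1]
width: 0.0136
finger_force: 30.0
```

>>> carry_out:
  deltas:
    - {"dx": 0, "dy": 0, "dz": 0.06, "wx": 0, "wy": 0, "wz": 0, "gripper": 255}

```text
time: 8.63
tool_pos: [0.5127, 0.0313, 0.3343]
ee_rot: [3.141, -0.0, -0.006]
wrist_force: [-0.2, 0.9, -0.8]
width: 0.0139
finger_force: 30.0
```

>>> carry_out:
  deltas:
    - {"dx": 0, "dy": 0, "dz": 0.06, "wx": 0, "wy": 0, "wz": 0, "gripper": 255}

```text
time: 8.72
tool_pos: [0.5127, 0.0313, 0.3331]
ee_rot: [3.141, -0.0, -0.006]
wrist_force: [0.3, -0.7, -1.0]
width: 0.0137
finger_force: 30.0
```

>>> carry_out:
  deltas:
    - {"dx": 0, "dy": 0, "dz": 0.12, "wx": 0, "wy": 0, "wz": 0, "gripper": 255}
    - {"dx": 0, "dy": 0, "dz": 0.12, "wx": 0, "wy": 0, "wz": 0, "gripper": 255}
    - {"dx": 0, "dy": 0, "dz": 0.12, "wx": 0, "wy": 0, "wz": 0, "gripper": 255}
    - {"dx": 0, "dy": 0, "dz": 0.12, "wx": 0, "wy": 0, "wz": 0, "gripper": 255}
    - {"dx": 0, "dy": 0, "dz": 0.12, "wx": 0, "wy": 0, "wz": 0, "gripper": 255}
    - {"dx": 0, "dy": 0, "dz": 0.08, "wx": 0, "wy": 0, "wz": 0, "gripper": 255}
    - {"dx": 0, "dy": 0, "dz": 0, "wx": 0, "wy": 0, "wz": 0, "gripper": 255}

```text
time: 9.3
tool_pos: [0.5125, 0.0313, 0.3189]
ee_rot: [3.142, 0.001, -0.006]
wrist_force: [-0.2, -0.4, -0.7]
width: 0.0137
finger_force: 30.0
```

>>> carry_out:
  deltas:
    - {"dx": 0, "dy": 0, "dz": 0.1, "wx": 0, "wy": 0, "wz": 0, "gripper": 255}
    - {"dx": 0, "dy": 0, "dz": 0.1, "wx": 0, "wy": 0, "wz": 0, "gripper": 255}

```text
time: 9.47
tool_pos: [0.5128, 0.0313, 0.3156]
ee_rot: [3.141, -0.001, -0.006]
wrist_force: [0.2, -0.4, -0.9]
width: 0.0139
finger_force: 30.0
```

>>> carry_out:
  deltas:
    - {"dx": 0, "dy": 0, "dz": 0.1, "wx": 0, "wy": 0, "wz": 0, "gripper": 255}
    - {"dx": 0, "dy": 0, "dz": 0.1, "wx": 0, "wy": 0, "wz": 0, "gripper": 255}

```text
time: 9.63
tool_pos: [0.5127, 0.0313, 0.3113]
ee_rot: [3.142, -0.0, -0.006]
wrist_force: [-0.1, -0.4, -0.6]
width: 0.0137
finger_force: 30.0
```

Tip is 26 mm down and still in free space.

>>> carry_out:
  deltas:
    - {"dx": 0, "dy": 0, "dz": 0.1, "wx": 0, "wy": 0, "wz": 0, "gripper": 255}
    - {"dx": 0, "dy": 0, "dz": 0.1, "wx": 0, "wy": 0, "wz": 0, "gripper": 255}

```text
time: 9.8
tool_pos: [0.5127, 0.0311, 0.3077]
ee_rot: [3.141, -0.001, -0.006]
wrist_force: [1.2, -1.8, 1.4]
width: 0.0138
finger_force: 30.0
```

>>> carry_out:
  deltas:
    - {"dx": 0, "dy": 0, "dz": 0.1, "wx": 0, "wy": 0, "wz": 0, "gripper": 255}
    - {"dx": 0, "dy": 0, "dz": 0.1, "wx": 0, "wy": 0, "wz": 0, "gripper": 255}

```text
time: 9.97
tool_pos: [0.5129, 0.0306, 0.3038]
ee_rot: [3.14, -0.001, -0.006]
wrist_force: [0.7, -2.8, 1.1]
width: 0.0142
finger_force: 30.0
```

>>> carry_out:
  deltas:
    - {"dx": 0, "dy": 0, "dz": 0.1, "wx": 0, "wy": 0, "wz": 0, "gripper": 255}
    - {"dx": 0, "dy": 0, "dz": 0, "wx": 0, "wy": 0, "wz": 0, "gripper": 255}

```text
time: 10.13
tool_pos: [0.5128, 0.0306, 0.3011]
ee_rot: [3.14, -0.0, -0.006]
wrist_force: [0.9, -3.7, -0.6]
width: 0.0135
finger_force: 30.0
```

The rod met the tab's edge about 28 mm down and slipped past it with a sideways push toward -y. The tab is therefore on the +y side, centred about 9 mm from here.

>>> carry_out:
  deltas:
    - {"dx": 0, "dy": 0, "dz": -0.3, "wx": 0, "wy": 0, "wz": 0, "gripper": 255}
    - {"dx": 0, "dy": 0, "dz": -0.3, "wx": 0, "wy": 0, "wz": 0, "gripper": 255}
    - {"dx": 0, "dy": 0, "dz": -0.15, "wx": 0, "wy": 0, "wz": 0, "gripper": 255}
    - {"dx": 0, "dy": -0.15, "dz": 0, "wx": 0, "wy": 0, "wz": 0, "gripper": 255}
    - {"dx": 0, "dy": -0.15, "dz": 0, "wx": 0, "wy": 0, "wz": 0, "gripper": 255}
    - {"dx": 0, "dy": -0.15, "dz": 0, "wx": 0, "wy": 0, "wz": 0, "gripper": 255}
    - {"dx": 0, "dy": 0, "dz": 0, "wx": 0, "wy": 0, "wz": 0, "gripper": 255}

```text
time: 10.72
tool_pos: [0.5126, 0.0413, 0.3163]
ee_rot: [-3.141, 0.0, -0.004]
wrist_force: [-0.1, -0.2, -1.2]
width: 0.014
finger_force: 30.0
```

>>> carry_out:
  deltas:
    - {"dx": 0, "dy": 0, "dz": 0.1, "wx": 0, "wy": 0, "wz": 0, "gripper": 255}
    - {"dx": 0, "dy": 0, "dz": 0.1, "wx": 0, "wy": 0, "wz": 0, "gripper": 255}
    - {"dx": 0, "dy": 0, "dz": 0.1, "wx": 0, "wy": 0, "wz": 0, "gripper": 255}

```text
time: 10.97
tool_pos: [0.5127, 0.0404, 0.31]
ee_rot: [3.142, 0.0, -0.006]
wrist_force: [-0.1, -0.6, -0.7]
width: 0.0138
finger_force: 30.0
```

>>> carry_out:
  deltas:
    - {"dx": 0, "dy": 0, "dz": 0.1, "wx": 0, "wy": 0, "wz": 0, "gripper": 255}
    - {"dx": 0, "dy": 0, "dz": 0, "wx": 0, "wy": 0, "wz": 0, "gripper": 255}

```text
time: 11.13
tool_pos: [0.5126, 0.0403, 0.3094]
ee_rot: [-3.141, -0.001, -0.006]
wrist_force: [0.0, 0.2, 4.9]
width: 0.0141
finger_force: 30.0
```

Contact: a clean upward force of about 6 N with nothing sideways. Pressing in small steps.

>>> carry_out:
  deltas:
    - {"dx": 0, "dy": 0, "dz": 0.1, "wx": 0, "wy": 0, "wz": 0, "gripper": 255}
    - {"dx": 0, "dy": 0, "dz": 0.1, "wx": 0, "wy": 0, "wz": 0, "gripper": 255}

```text
time: 11.3
tool_pos: [0.5125, 0.0403, 0.3071]
ee_rot: [-3.141, -0.002, -0.006]
wrist_force: [-2.7, -0.0, 11.0]
width: 0.0135
finger_force: 30.0
```

>>> carry_out:
  deltas:
    - {"dx": 0, "dy": 0, "dz": 0.07, "wx": 0, "wy": 0, "wz": 0, "gripper": 255}
    - {"dx": 0, "dy": 0, "dz": 0, "wx": 0, "wy": 0, "wz": 0, "gripper": 255}

```text
time: 11.47
tool_pos: [0.5125, 0.0403, 0.3058]
ee_rot: [-3.142, -0.002, -0.006]
wrist_force: [-2.9, 0.5, 10.4]
width: 0.0141
finger_force: 30.0
```

>>> carry_out:
  deltas:
    - {"dx": 0, "dy": 0, "dz": 0.05, "wx": 0, "wy": 0, "wz": 0, "gripper": 255}
    - {"dx": 0, "dy": 0, "dz": 0, "wx": 0, "wy": 0, "wz": 0, "gripper": 255}

```text
time: 11.63
tool_pos: [0.5125, 0.0403, 0.3051]
ee_rot: [-3.142, -0.003, -0.006]
wrist_force: [-3.3, -0.2, 11.2]
width: 0.0135
finger_force: 30.0
```

>>> carry_out:
  deltas:
    - {"dx": -0.05, "dy": 0, "dz": 0, "wx": 0, "wy": 0, "wz": 0, "gripper": 255}
    - {"dx": 0, "dy": 0, "dz": 0, "wx": 0, "wy": 0, "wz": 0, "gripper": 255}

```text
time: 11.8
tool_pos: [0.512, 0.0403, 0.3052]
ee_rot: [-3.142, -0.004, -0.006]
wrist_force: [-2.2, 0.3, 10.4]
width: 0.0141
finger_force: 30.0
```

>>> carry_out:
  deltas:
    - {"dx": 0, "dy": 0, "dz": 0.05, "wx": 0, "wy": 0, "wz": 0, "gripper": 255}
    - {"dx": 0, "dy": 0, "dz": 0, "wx": 0, "wy": 0, "wz": 0, "gripper": 255}

```text
time: 11.97
tool_pos: [0.512, 0.0403, 0.3045]
ee_rot: [-3.142, -0.004, -0.006]
wrist_force: [-3.1, -0.4, 10.3]
width: 0.0143
finger_force: 30.0
```

>>> carry_out:
  deltas:
    - {"dx": 0, "dy": 0, "dz": 0.05, "wx": 0, "wy": 0, "wz": 0, "gripper": 255}
    - {"dx": 0, "dy": 0, "dz": 0, "wx": 0, "wy": 0, "wz": 0, "gripper": 255}

```text
time: 12.13
tool_pos: [0.512, 0.0404, 0.3036]
ee_rot: [-3.142, -0.005, -0.006]
wrist_force: [-2.0, 0.5, 10.1]
width: 0.0138
finger_force: 30.0
```

```bash
python3 - <<'E'
from h import *
im=eyes.snapshot("side")[:,:,::-1]; cv2.imwrite("pics/side2.png",im)
cv2.imwrite("pics/p2.png",cv2.resize(im[130:290,215:395],None,fx=3.5,fy=3.5,interpolation=cv2.INTER_CUBIC))
q=robot.get_obs();print(q["tool_pos"],q["wrist_force"],q["wrist_torque"])
E
```

```text
[0.51197888 0.04032364 0.30366667] [-2.64413621  0.46617477 11.49142249] [0.12288376 0.71741067 0.04287488]
```

View pics/p2.png

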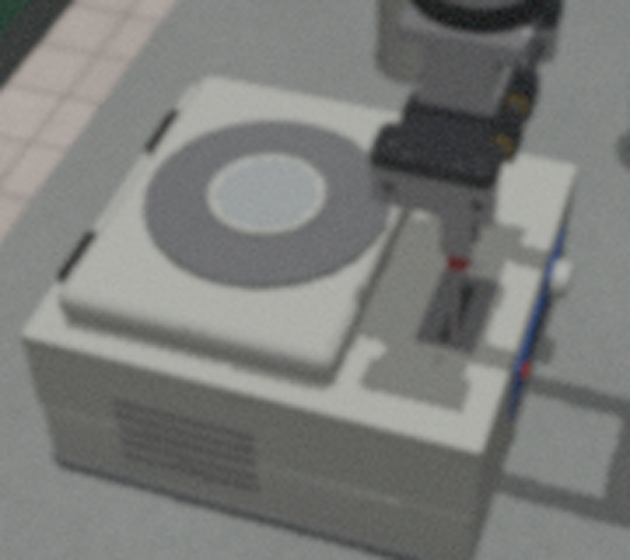

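The lid is still shut, with the rod in the slot (shaft near crop pixel (460,305)). I'll keep pressing.

>>> carry_out:
  deltas:
    - {"dx": 0, "dy": 0, "dz": 0.05, "wx": 0, "wy": 0, "wz": 0, "gripper": 255}
    - {"dx": 0, "dy": 0, "dz": 0.05, "wx": 0, "wy": 0, "wz": 0, "gripper": 255}

```text
time: 12.35
tool_pos: [0.512, 0.0403, 0.3006]
ee_rot: [-3.142, -0.004, -0.006]
wrist_force: [-1.0, 0.2, 6.7]
width: 0.0137
finger_force: 30.0
```

>>> carry_out:
  deltas:
    - {"dx": 0, "dy": 0, "dz": 0.05, "wx": 0, "wy": 0, "wz": 0, "gripper": 255}
    - {"dx": 0, "dy": 0, "dz": 0, "wx": 0, "wy": 0, "wz": 0, "gripper": 255}

```text
time: 12.52
tool_pos: [0.5121, 0.0403, 0.2994]
ee_rot: [-3.142, -0.004, -0.006]
wrist_force: [-1.4, 0.5, 8.0]
width: 0.0139
finger_force: 30.0
```

```bash
python3 - <<'E'
from h import *
im=eyes.snapshot("side")[:,:,::-1]; cv2.imwrite("pics/side3.png",im)
a=cv2.imread("pics/side2.png"); d=cv2.absdiff(a,im).max(2)
print("lid change px",(d[150:240,225:325]>30).sum())
I=im.astype(int)
for n,J in(("1",cv2.imread("pics/side1.png").astype(int)),("2",a.astype(int)),("3",I)):
    m=(J[...,2]>J[...,1]+35)&(J[...,2]>J[...,0]+35); m[:, :335]=0; m[:,360:]=0;m[:170]=0;m[225:]=0
    p=np.argwhere(m); print(n,len(p),p.min(0),p.max(0),p.mean(0))
q=robot.get_obs();print(q["tool_pos"],q["wrist_force"])
E
```

```text
lid change px 2275
1 6 [181 347] [183 349] [181.83333333 347.83333333]
2 7 [204 344] [206 347] [204.85714286 345.14285714]
3 7 [206 344] [207 347] [206.57142857 345.28571429]
[0.51204559 0.04031537 0.29945788] [-1.62208426  0.61666932  8.36782784]
```

The lid image changed and the force dropped, so the latch has let go. Withdrawing the rod straight up.

>>> carry_out:
  deltas:
    - {"dx": 0, "dy": 0, "dz": -0.3, "wx": 0, "wy": 0, "wz": 0, "gripper": 255}
    - {"dx": 0, "dy": 0, "dz": -0.5, "wx": 0, "wy": 0, "wz": 0, "gripper": 255}
    - {"dx": 0, "dy": 0, "dz": -0.5, "wx": 0, "wy": 0, "wz": 0, "gripper": 255}
    - {"dx": 0, "dy": 0, "dz": -0.7, "wx": 0, "wy": 0, "wz": 0, "gripper": 255}
    - {"dx": 0, "dy": 0, "dz": -0.8, "wx": 0, "wy": 0, "wz": 0, "gripper": 255}
    - {"dx": 0, "dy": 0, "dz": -0.8, "wx": 0, "wy": 0, "wz": 0, "gripper": 255}
    - {"dx": 0, "dy": 0, "dz": 0, "wx": 0, "wy": 0, "wz": 0, "gripper": 255}
    - {"dx": 0, "dy": 0, "dz": 0, "wx": 0, "wy": 0, "wz": 0, "gripper": 255}

```text
time: 13.23
tool_pos: [0.512, 0.0403, 0.3697]
ee_rot: [3.141, -0.001, -0.006]
wrist_force: [0.3, 0.6, -1.7]
width: 0.0143
finger_force: 30.0
```

```bash
python3 - <<'E'
from h import *
im=eyes.snapshot("side")[:,:,::-1]; cv2.imwrite("pics/side4.png",im)
q=robot.get_obs();t=q["tool_pos"];print(t,q["ee_rot"],q["wrist_force"])
S=im.astype(float).mean(2)
for z in np.arange(-.2,-.11,.006):
    u,v=proj("side",(t[0],t[1],t[2]+z)); r=int(round(v)); row=S[r-1:r+2].mean(0); c0=int(round(u)); seg=row[c0-6:c0+7]
    bg=np.median(seg); w=np.clip(bg-4-seg,0,None); w[abs(np.arange(13)-np.argmin(seg))>2]=0
    print(round(z,3),round(u,2),round(v,1),"meas",round((w*np.arange(c0-6,c0+7)).sum()/max(w.sum(),1e-6),2),int(w.max()))
for n,T in(("1",(.5109,.0338,.3649)),("4",t)):
    J=cv2.imread(f"pics/side{n}.png").astype(int); u0,v0=proj("side",np.add(T,(0,0,-.1126)))
    m=(J[...,2]>J[...,1]+30)&(J[...,2]>J[...,0]+30); k=np.zeros_like(m); k[int(v0)-12:int(v0)+12,int(u0)-10:int(u0)+10]=1
    p=np.argwhere(m&k); print(n,(u0,v0),len(p),p.mean(0)[::-1]-(u0,v0),p.max(0)[0]-v0)
cv2.imwrite("pics/p4.png",cv2.resize(im[120:290,215:395],None,fx=3.5,fy=3.5,interpolation=cv2.INTER_CUBIC))
E
```

```text
[0.51168174 0.04028297 0.36838894] [ 3.14148774e+00  8.87538039e-04 -5.67038020e-03] [ 0.40967934  0.64898884 -1.42034786]
-0.2 345.13 212.3 meas 347.48 17
-0.194 345.25 210.4 meas 347.35 4
-0.188 345.38 208.6 meas 345.0 0
-0.182 345.51 206.7 meas 344.79 13
-0.176 345.63 204.8 meas 345.49 17
-0.17 345.76 202.8 meas 345.61 26
-0.164 345.89 200.9 meas 345.73 26
-0.158 346.03 198.9 meas 345.87 24
-0.152 346.16 196.9 meas 346.01 26
-0.146 346.29 194.9 meas 346.3 26
-0.14 346.43 192.9 meas 346.45 26
-0.134 346.57 190.9 meas 346.41 26
-0.128 346.7 188.8 meas 346.41 33
-0.122 346.84 186.7 meas 346.71 51
-0.116 346.99 184.6 meas 346.99 60
-0.11 347.13 182.5 meas 347.01 46
1 (np.float64(348.1013256137925), np.float64(182.77867163695626)) 12 [ 0.06534105 -0.86200497] 0.22132836304373882
4 (np.float64(347.06611667825683), np.float64(183.41159879186625)) 10 [-0.56611668 -1.41159879] -0.41159879186625403
```

View pics/p4.png

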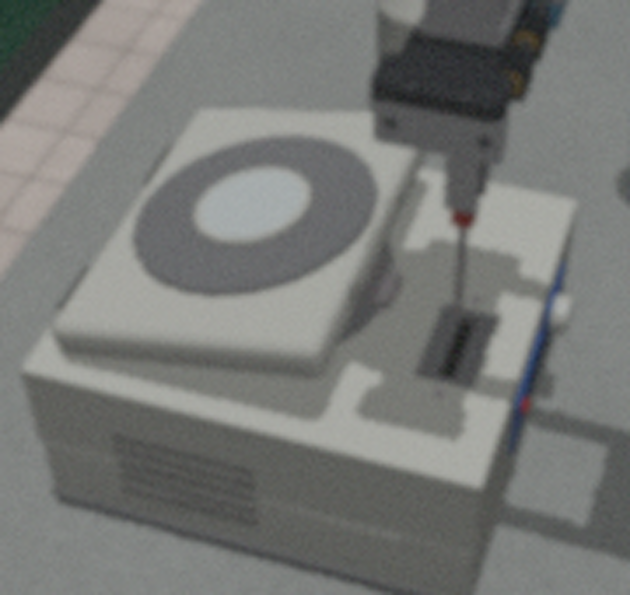

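The lid is ajar, its front edge well raised, and the rod hangs straight at crop column 460. Moving back over the stand.

>>> carry_out:
  deltas:
    - {"dx": -0.3, "dy": -0.6, "dz": 0, "wx": 0, "wy": 0, "wz": 0, "gripper": 255}
    - {"dx": -0.46, "dy": -0.96, "dz": 0, "wx": 0, "wy": 0, "wz": 0, "gripper": 255}
    - {"dx": -0.46, "dy": -0.96, "dz": 0, "wx": 0, "wy": 0, "wz": 0, "gripper": 255}
    - {"dx": -0.46, "dy": -0.96, "dz": 0, "wx": 0, "wy": 0, "wz": 0, "gripper": 255}
    - {"dx": -0.46, "dy": -0.96, "dz": 0, "wx": 0, "wy": 0, "wz": 0, "gripper": 255}
    - {"dx": -0.46, "dy": -0.96, "dz": 0, "wx": 0, "wy": 0, "wz": 0, "gripper": 255}
    - {"dx": -0.46, "dy": -0.96, "dz": 0, "wx": 0, "wy": 0, "wz": 0, "gripper": 255}
    - {"dx": -0.46, "dy": -0.96, "dz": 0, "wx": 0, "wy": 0, "wz": 0, "gripper": 255}
    - {"dx": -0.46, "dy": -0.96, "dz": 0, "wx": 0, "wy": 0, "wz": 0, "gripper": 255}
    - {"dx": -0.46, "dy": -0.96, "dz": 0, "wx": 0, "wy": 0, "wz": 0, "gripper": 255}
    - {"dx": -0.46, "dy": -0.96, "dz": 0, "wx": 0, "wy": 0, "wz": 0, "gripper": 255}
    - {"dx": -0.46, "dy": -0.96, "dz": 0, "wx": 0, "wy": 0, "wz": 0, "gripper": 255}
    - {"dx": -0.46, "dy": -0.96, "dz": 0, "wx": 0, "wy": 0, "wz": 0, "gripper": 255}
    - {"dx": -0.1, "dy": -0.27, "dz": 0, "wx": 0, "wy": 0, "wz": -0.46, "gripper": 255}
    - {"dx": 0, "dy": 0, "dz": 0, "wx": 0, "wy": 0, "wz": 0, "gripper": 255}
    - {"dx": 0, "dy": 0, "dz": 0, "wx": 0, "wy": 0, "wz": 0, "gripper": 255}
    - {"dx": 0, "dy": 0, "dz": 0, "wx": 0, "wy": 0, "wz": 0, "gripper": 255}

```text
time: 14.7
tool_pos: [0.3944, 0.2886, 0.3683]
ee_rot: [3.141, 0.001, 0.048]
wrist_force: [0.5, 0.4, -1.5]
width: 0.0136
finger_force: 30.0
```

>>> carry_out:
  deltas:
    - {"dx": 0.04, "dy": 0, "dz": 0.7, "wx": 0, "wy": 0, "wz": 0, "gripper": 255}
    - {"dx": 0, "dy": 0, "dz": 1, "wx": 0, "wy": 0, "wz": 0, "gripper": 255}
    - {"dx": 0, "dy": 0, "dz": 0.9, "wx": 0, "wy": 0, "wz": 0, "gripper": 255}
    - {"dx": 0, "dy": 0, "dz": 0.5, "wx": 0, "wy": 0, "wz": 0, "gripper": 255}
    - {"dx": 0, "dy": 0, "dz": 0, "wx": 0, "wy": 0, "wz": 0, "gripper": 255}
    - {"dx": 0, "dy": 0, "dz": 0, "wx": 0, "wy": 0, "wz": 0, "gripper": 255}

```text
time: 15.2
tool_pos: [0.3956, 0.2883, 0.3068]
ee_rot: [3.141, 0.001, 0.048]
wrist_force: [0.6, 0.1, -0.8]
width: 0.0141
finger_force: 30.0
```

```bash
python3 - <<'E'
from h import *
o=[]
for n in("side","top"):
    im=eyes.snapshot(n)[:,:,::-1]; x,y=proj(n,(.3955,.289,.10)).astype(int); print(n,x,y); p=im[y-40:y+40,x-40:x+40]
    o.append(cv2.resize(p,(400,400),interpolation=cv2.INTER_CUBIC))
    t=robot.get_obs()["tool_pos"];print(t)
    if n=="side":
        S=im.astype(float)[...,0]
        for z in np.arange(-.2,-.11,.01):
            u,v=proj("side",(t[0],t[1],t[2]+z)); r=int(round(v)); c0=int(round(u)); print(round(z,3),round(u,2),r,S[r,c0-6:c0+7].astype(int))
cv2.imwrite("pics/h5.png",np.hstack(o))
E
```

```text
side 369 340
[0.39587824 0.2886273  0.30783318]
-0.2 369.76 338 [124 124 122 126 117 119 109 110 115 122 123 124 124]
-0.19 370.25 336 [125 122 123 126 120 102  94 100 110 114 125 125 125]
-0.18 370.74 333 [123 125 123 122 111  94  93  96 110 123 125 123 122]
-0.17 371.25 330 [122 124 120 122 117 103  94  95 102 117 120 121 122]
-0.16 371.76 328 [119 121 125 124 113  97  94  96 101 103 105 112 126]
-0.15 372.28 325 [102 106 102 102  99  95  90  91  93 101 103  99 103]
-0.14 372.82 322 [103 101 103 100  97  97  94  95  94  99  98  95  99]
-0.13 373.36 319 [101  94  98  95  98  97  96  98  99  96  96  99  99]
-0.12 373.92 316 [96 93 95 94 89 86 82 86 78 72 62 57 53]
top 180 259
[0.39603266 0.28882579 0.30842776]
```

View pics/h5.png

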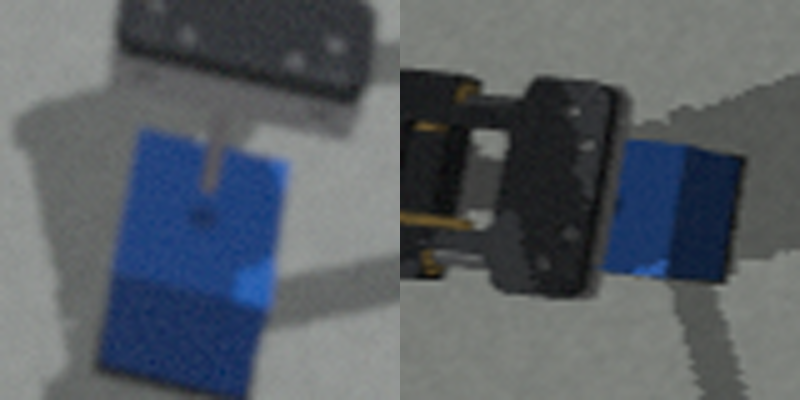

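The side crop shows the tip at (210,190) just above the hole at (203,215). I'll compare the hole's position with the rod's.

```bash
python3 - <<'E'
from h import *
im=eyes.snapshot("side").astype(float); S=im[...,2]
p=S[337:349,362:378]; w=np.clip(np.median(p)-12-p,0,None); w[:4]*=1
print(p.astype(int))
k=w[3:9,3:12]; yy,xx=np.mgrid[340:346,365:374]; c=((k*xx).sum()/k.sum(),(k*yy).sum()/k.sum()); print(c,plane("side",c,.092))
print(proj("side",(.3955,.289,.092)),robot.get_obs()["tool_pos"])
E
```

```text
[[124 124 125 123 124 121 113 108  98 108 117 123 125 124 125 123]
 [126 124 122 122 127 122 119 110 107 115 121 125 122 124 123 122]
 [124 125 127 124 122 121 122 119 118 122 123 121 126 123 119 125]
 [122 127 122 124 123 122 116 118 121 116 120 121 123 123 126 124]
 [124 123 124 123 118 110 111 107 105 114 117 122 120 124 123 124]
 [122 127 122 120 113 104  97  99 101 104 115 121 125 123 124 127]
 [123 125 124 120 114 103  94  90  90 100 114 120 122 124 124 120]
 [122 119 123 119 115 101  99  92  95 101 113 118 123 125 126 124]
 [123 124 125 125 121 115 113 107 106 113 119 120 122 124 124 124]
 [124 127 127 125 121 123 116 118 118 120 122 124 124 124 122 125]
 [124 126 125 124 124 123 122 121 123 123 124 124 122 122 123 126]
 [122 126 121 123 122 124 128 122 123 123 123 121 120 126 123 125]]
(np.float64(369.0974358974359), np.float64(343.0769230769231)) [0.39528812 0.29060207 0.092     ]
[369.16616459 342.28204287] [0.39607072 0.28892408 0.30860513]
```

>>> carry_out:
  deltas:
    - {"dx": 0, "dy": 0, "dz": 0.4, "wx": 0, "wy": 0, "wz": 0, "gripper": 255}
    - {"dx": 0, "dy": 0, "dz": 0.3, "wx": 0, "wy": 0, "wz": 0, "gripper": 255}
    - {"dx": 0, "dy": 0, "dz": 0.1, "wx": 0, "wy": 0, "wz": 0, "gripper": 255}
    - {"dx": 0, "dy": 0, "dz": 0.1, "wx": 0, "wy": 0, "wz": 0, "gripper": 255}

```text
time: 15.68
tool_pos: [0.3953, 0.2887, 0.2882]
ee_rot: [3.141, 0.001, 0.05]
wrist_force: [0.7, -0.1, -0.4]
width: 0.0137
finger_force: 30.0
```

>>> carry_out:
  deltas:
    - {"dx": 0, "dy": 0, "dz": 0.1, "wx": 0, "wy": 0, "wz": 0, "gripper": 255}
    - {"dx": 0, "dy": 0, "dz": 0.1, "wx": 0, "wy": 0, "wz": 0, "gripper": 255}

```text
time: 15.85
tool_pos: [0.3955, 0.2888, 0.2848]
ee_rot: [3.141, 0.0, 0.05]
wrist_force: [-0.3, 0.2, -0.7]
width: 0.014
finger_force: 30.0
```

>>> carry_out:
  deltas:
    - {"dx": 0, "dy": 0, "dz": 0.1, "wx": 0, "wy": 0, "wz": 0, "gripper": 255}
    - {"dx": 0, "dy": 0, "dz": 0.1, "wx": 0, "wy": 0, "wz": 0, "gripper": 255}

```text
time: 16.02
tool_pos: [0.3956, 0.2889, 0.281]
ee_rot: [-3.142, -0.0, 0.05]
wrist_force: [0.7, 1.0, -1.0]
width: 0.0137
finger_force: 30.0
```

In the hole with no force. Continuing down.

>>> carry_out:
  deltas:
    - {"dx": 0, "dy": 0, "dz": 0.25, "wx": 0, "wy": 0, "wz": 0, "gripper": 255}
    - {"dx": 0, "dy": 0, "dz": 0.25, "wx": 0, "wy": 0, "wz": 0, "gripper": 255}
    - {"dx": 0, "dy": 0, "dz": 0.25, "wx": 0, "wy": 0, "wz": 0, "gripper": 255}
    - {"dx": 0, "dy": 0, "dz": 0.25, "wx": 0, "wy": 0, "wz": 0, "gripper": 255}
    - {"dx": 0, "dy": 0, "dz": 0.25, "wx": 0, "wy": 0, "wz": 0, "gripper": 255}
    - {"dx": 0, "dy": 0, "dz": 0.25, "wx": 0, "wy": 0, "wz": 0, "gripper": 255}

```text
time: 16.52
tool_pos: [0.3955, 0.2888, 0.2504]
ee_rot: [3.141, 0.0, 0.05]
wrist_force: [0.4, -0.7, -1.2]
width: 0.0137
finger_force: 30.0
```

>>> carry_out:
  deltas:
    - {"dx": 0, "dy": 0, "dz": 0.25, "wx": 0, "wy": 0, "wz": 0, "gripper": 255}
    - {"dx": 0, "dy": 0, "dz": 0.25, "wx": 0, "wy": 0, "wz": 0, "gripper": 255}
    - {"dx": 0, "dy": 0, "dz": 0.25, "wx": 0, "wy": 0, "wz": 0, "gripper": 255}
    - {"dx": 0, "dy": 0, "dz": 0.25, "wx": 0, "wy": 0, "wz": 0, "gripper": 255}
    - {"dx": 0, "dy": 0, "dz": 0.25, "wx": 0, "wy": 0, "wz": 0, "gripper": 255}
    - {"dx": 0, "dy": 0, "dz": 0.25, "wx": 0, "wy": 0, "wz": 0, "gripper": 255}
    - {"dx": 0, "dy": 0, "dz": 0.2, "wx": 0, "wy": 0, "wz": 0, "gripper": 255}
    - {"dx": 0, "dy": 0, "dz": 0.1, "wx": 0, "wy": 0, "wz": 0, "gripper": 255}

```text
time: 17.18
tool_pos: [0.3953, 0.2887, 0.2142]
ee_rot: [3.141, 0.001, 0.05]
wrist_force: [0.3, -0.5, 0.2]
width: 0.0138
finger_force: 30.0
```

>>> carry_out:
  deltas:
    - {"dx": 0, "dy": 0, "dz": 0.1, "wx": 0, "wy": 0, "wz": 0, "gripper": 255}
    - {"dx": 0, "dy": 0, "dz": 0.1, "wx": 0, "wy": 0, "wz": 0, "gripper": 255}

```text
time: 17.35
tool_pos: [0.3956, 0.2889, 0.211]
ee_rot: [-3.142, -0.0, 0.05]
wrist_force: [0.5, -0.9, -0.6]
width: 0.0138
finger_force: 30.0
```

>>> carry_out:
  deltas:
    - {"dx": 0, "dy": 0, "dz": 0.1, "wx": 0, "wy": 0, "wz": 0, "gripper": 255}
    - {"dx": 0, "dy": 0, "dz": 0, "wx": 0, "wy": 0, "wz": 0, "gripper": 255}

```text
time: 17.52
tool_pos: [0.3954, 0.2888, 0.2087]
ee_rot: [3.141, 0.0, 0.05]
wrist_force: [-0.3, -0.6, -1.6]
width: 0.0136
finger_force: 30.0
```

>>> carry_out:
  deltas:
    - {"dx": 0, "dy": 0, "dz": 0.1, "wx": 0, "wy": 0, "wz": 0, "gripper": 255}
    - {"dx": 0, "dy": 0, "dz": 0.05, "wx": 0, "wy": 0, "wz": 0, "gripper": 255}

```text
time: 17.68
tool_pos: [0.3956, 0.2888, 0.206]
ee_rot: [-3.142, -0.0, 0.05]
wrist_force: [0.0, -0.3, -0.2]
width: 0.0141
finger_force: 30.0
```

>>> carry_out:
  deltas:
    - {"dx": 0, "dy": 0, "dz": 0.07, "wx": 0, "wy": 0, "wz": 0, "gripper": 255}
    - {"dx": 0, "dy": 0, "dz": 0, "wx": 0, "wy": 0, "wz": 0, "gripper": 255}

```text
time: 17.85
tool_pos: [0.3956, 0.2889, 0.2047]
ee_rot: [-3.142, -0.0, 0.05]
wrist_force: [-0.3, -0.2, 0.2]
width: 0.0139
finger_force: 30.0
```

>>> carry_out:
  deltas:
    - {"dx": 0, "dy": 0, "dz": 0.05, "wx": 0, "wy": 0, "wz": 0, "gripper": 255}
    - {"dx": 0, "dy": 0, "dz": 0, "wx": 0, "wy": 0, "wz": 0, "gripper": 255}

```text
time: 18.02
tool_pos: [0.3956, 0.2889, 0.2046]
ee_rot: [-3.141, -0.001, 0.05]
wrist_force: [-1.1, -1.4, 4.4]
width: 0.0142
finger_force: 30.0
```

Seated at TCP z 0.2046, as at the start. Release, then lift clear.

>>> carry_out:
  deltas:
    - {"dx": 0, "dy": 0, "dz": -0.03, "wx": 0, "wy": 0, "wz": 0, "gripper": 200}
    - {"dx": 0, "dy": 0, "dz": 0, "wx": 0, "wy": 0, "wz": 0, "gripper": 100}
    - {"dx": 0, "dy": 0, "dz": 0, "wx": 0, "wy": 0, "wz": 0, "gripper": 0}
    - {"dx": 0, "dy": 0, "dz": 0, "wx": 0, "wy": 0, "wz": 0, "gripper": 0}
    - {"dx": 0, "dy": 0, "dz": 0, "wx": 0, "wy": 0, "wz": 0, "gripper": 0}
    - {"dx": 0, "dy": 0, "dz": 0, "wx": 0, "wy": 0, "wz": 0, "gripper": 0}
    - {"dx": 0, "dy": 0, "dz": 0, "wx": 0, "wy": 0, "wz": 0, "gripper": 0}
    - {"dx": 0, "dy": 0, "dz": 0, "wx": 0, "wy": 0, "wz": 0, "gripper": 0}
    - {"dx": 0, "dy": 0, "dz": 0, "wx": 0, "wy": 0, "wz": 0, "gripper": 0}
    - {"dx": 0, "dy": 0, "dz": 0, "wx": 0, "wy": 0, "wz": 0, "gripper": 0}

```text
time: 18.85
tool_pos: [0.3955, 0.2888, 0.2042]
ee_rot: [3.142, -0.0, 0.05]
wrist_force: [-0.8, 0.1, -0.2]
width: 0.0768
finger_force: 0.0
```

>>> carry_out:
  deltas:
    - {"dx": 0, "dy": 0, "dz": -0.3, "wx": 0, "wy": 0, "wz": 0, "gripper": 0}
    - {"dx": 0, "dy": 0, "dz": -1, "wx": 0, "wy": 0, "wz": 0, "gripper": 0}
    - {"dx": 0, "dy": 0, "dz": -1, "wx": 0, "wy": 0, "wz": 0, "gripper": 0}
    - {"dx": 0, "dy": 0, "dz": -1, "wx": 0, "wy": 0, "wz": 0, "gripper": 0}
    - {"dx": 0, "dy": 0, "dz": -1, "wx": 0, "wy": 0, "wz": 0, "gripper": 0}
    - {"dx": 0, "dy": 0, "dz": -1, "wx": 0, "wy": 0, "wz": 0, "gripper": 0}
    - {"dx": 0, "dy": 0, "dz": -1, "wx": 0, "wy": 0, "wz": 0, "gripper": 0}
    - {"dx": 0, "dy": 0, "dz": 0, "wx": 0, "wy": 0, "wz": 0, "gripper": 0}
    - {"dx": 0, "dy": 0, "dz": 0, "wx": 0, "wy": 0, "wz": 0, "gripper": 0}

```text
time: 19.6
tool_pos: [0.3959, 0.289, 0.3316]
ee_rot: [-3.14, -0.003, 0.05]
wrist_force: [0.2, 0.4, -0.1]
width: 0.0942
finger_force: 0.0
```

```bash
python3 - <<'E'
from h import *
im=eyes.snapshot("side")[:,:,::-1]; cv2.imwrite("pics/end.png",im); print(robot.get_obs()["tool_pos"])
E
```

```text
[0.39545674 0.28880398 0.32991913]
```

View pics/end.png

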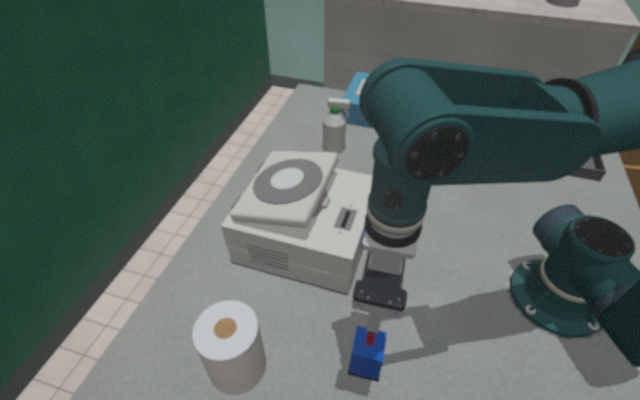

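The lid is ajar, the rod stands home in the stand at (371,338), the gripper is clear, and the roll and spray bottle have not moved. Handing in.

```bash
python3 -c "
from bench import robot
print(robot.close_job())"
```

```text
the job is handed in; nothing more can be done
None
```

I handed the job in: the latch let go and the lid is ajar, the rod is fully home in its stand and let go, and wrist force readings stayed under about 13 N; the cups were hidden by the arm in the last picture, but nothing came near them, and no verdict was returned.

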